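# Unhook the pressing plate and lay it on the glued collage

## Task

Turn the red wooden keeper on the sloped rack right aside, level across the board, then unhook the aluminium pressing plate from its screw: lift it up the slope until the round hole sits over the screw head and pull it off. Lay it gently, back down, centred and square on the freshly glued red and pink collage with the orange corners, so that the picture is covered, and let go, without disturbing the other things on the table.

Things in the scene. Friction and masses are not known exactly. Their poses are not given: they have to be found in the camera images.
- board: Face of the fixed sloped wooden rack (305 mm up the slope, 240 mm wide, 40 degrees from level, its face turned to the robot's right and partly to the robot). Origin on the face at the foot of the brass screw, on the board's centre line, 172 mm up from the low edge; x points up the slope, y along the board level, to the left as one faces the board, z straight out of the face.
- screw_head (a point): Top of the brass screw that stands along the board's z: shank 8 mm thick, head 18 mm across, from 11 to 16 mm off the face.
- keeper (a joint): Red turn-button above the plate. Near 0 its long end points down the slope and blocks the plate's top edge after about 5 mm of lift; positive turns that end towards the board's -y, negative towards +y. It turns either way to stops at 1.6 and -1.6 rad and stays where left (friction, about 1.5 N at the knob). Beyond 1.2 either way it is turned aside, out of the plate's way.
- keeper_pivot (a point): Pivot of the keeper, on the board's face at board x = 80 mm, y = 0; it turns about the board's z. The keeper is 30 mm wide, 1 to 11 mm off the face; its long end reaches 57 mm from here, its short end 12 mm.
- keeper_knob (a point): Top centre of the yellow round post on the keeper, 18 mm thick, 42 mm from the pivot; it stands from 11 to 45 mm off the board's face. Push it sideways along its arc.
- plate: Loose aluminium pressing plate, 160 mm (x) by 120 mm (y), 8 mm thick, about 0.35 kg, hung on the screw by a keyhole through it. Origin at the centre of its back face (the face on the board); z out of the front, x towards its keyhole end (up the slope when hung).
- plate_grip (a point): Top centre of the blue batten grip on the plate's front: 70 mm long (plate x from -60 to +10 mm), 20 mm wide in y, from 8 to 46 mm above the back face. This point is at plate (-25, 0, 46) mm.
- plate_hole (a point): Centre of the keyhole's 26 mm octagonal hole, on the plate's back face at plate (38, 0, 0) mm. From it a 12 mm wide slot runs towards plate +x, ending at x = 66 mm. Hung, the shank is at the slot's end (plate x = 62 mm); lifting the plate 24 mm up the slope centres the hole on the head, with 4 mm play all round.
- collage: Fixed white card 190 mm (x) by 150 mm (y), 5 mm thick, lying on the table, with orange squares in its corners and a red, pink, orange and green picture 125 mm (x) by 85 mm (y) in its middle. Origin at the centre of the underside; z up.
- study: Bystander: fixed card of the same size with a blue and black picture. Its place and the collage's may be swapped.
- pot: Bystander: white cup, 86 mm across, 85 mm high (origin under its centre).
- glue: Bystander: white bottle, 60 mm across, 150 mm high (origin under its centre).
- dish: Bystander: shallow white bowl, 120 mm across, 22 mm high (origin under its centre).
- brush: Bystander: loose brush lying on the table, 190 mm long.
- tape: Bystander: loose yellow roll, 90 mm across, 25 mm high.
- scissors: Bystander: loose scissors lying on the table, 150 mm long.
There are look-alikes about, which are no part of the job. There is more than one size of the plate; the one meant has the size given above.

How it is judged:
On the way, in this order (a step that is already met when the one before it is completed fails the run):
1. the keeper is turned aside while the plate still hangs on its screw ((value of joint keeper above 1.2 rad or value of joint keeper below -1.2 rad) and z of plate_hole in the frame of board below 0.01 m), for 0.1 s.
2. the plate is off the screw, clear of its head (z of plate_hole in the frame of board above 0.03 m), for 0.1 s.
At the end, for the whole second after the job is handed in: The plate lies at rest and flat (within 0.05 rad, back down) on the collage, its centre within 18 mm of the collage's centre and its long side within 0.12 rad of the collage's long side, either way round (horizontal distance between plate and collage below 0.018 m and angle between the x axis of plate and the x axis of collage, either way round below 0.12 rad and angle between plate's own z axis and vertical below 0.05 rad and height (world z) of plate below 0.009 m and linear speed of plate below 0.01 m/s and angular speed of plate below 0.05 rad/s); the robot touches nothing.
It fails at once if the plate is dropped: its centre moves faster than 0.45 m/s while less than 40 mm above the table (height (world z) of plate below 0.04 m and linear speed of plate above 0.45 m/s).
It fails at once if the plate is pressed or knocked hard on the collage (over 60 N) (contact force between plate and collage above 60 N).
It fails at once if a loose bystander is moved more than 30 mm (distance of any of pot, glue, dish, brush, tape, scissors from where it was at the start of the episode above 0.03 m).
It also fails if it takes over 64 s, if anything falls off the work surface, if the arm or the gripper's body presses on something with over 40 N, if the wrist force passes 120 N, or if a joint passes its speed limit or range.

## Robot

A 6-joint arm with a two-finger parallel gripper is mounted at the origin on the work surface. World frame = base frame: x ahead of the robot, y to its left, z up, the work surface at z = 0. Lengths are in m, angles in rad, forces in N, time in s.
With the tool pointing down it reaches from about 0.325 to 0.775 m from the base axis. Payload 5.5 kg.
Tool frame: the origin (TCP) lies between the finger pads; the fingertips stand 8 mm ahead of it and the grasp point (between the pads) lies 11 mm behind it (tcp_to_tips is the distance from the TCP to the fingertips, in m); z points along the fingers, y is the line along which they close (so a half turn about z gives the same grasp; the last joint's range is limited). The gripper opens to 88 mm and grips with 3 to 60 N. Pads are 20 mm wide; open, the fingers measure 115 mm over their backs; the gripper's body (75 mm by 178 mm) begins 61 mm behind the grasp point.
Start: joints at [1.184, 0.091, 1.231, -0, 1.82, -0.057], TCP at [0.194, 0.568, 0.199] pointing down, gripper open.
Joint ranges: [-2.87, 2.87], [-0.86, 2.18], [0.17, 2.46], [-1.51, 4.65], [0.06, 2.69], [-2.65, 2.65]. Speed limits (rad/s): [2.57, 2.57, 3.01, 3.14, 3.14, 3.14].

## Interface

Orientations are given as a unit quaternion [w, x, y, z].
In Python, from bench import * gives the robot as it stands. Calls block until the motion is done:
- move_to(position, orientation): joint-space move of the TCP to a pose.
- move_l(position, speed=0.15, orientation=None): straight line of the TCP; orientation=None keeps the orientation; speed is the mean speed in m/s.
- movej(angles): joint-space move.
- gripper_open() and close(): open the fingers fully, or close them until they stop; the grip force is fixed at half the most.
- hold(seconds).
- inverse_kinematics(position, orientation): joint angles nearest the present ones, or None.
- state(): the state.
- get_image(name): name is "side" or "top"; returns a dict with "frame" (384x512x3 uint8, blue, green, red), "depth" (384x512 float32, m along the optical axis (not along the pixel's ray), 0 where there is no reading), "camera_matrix" (3x3 intrinsics, pixels), "k1" (the pictures are not rectified: a ray, as slopes to the right and down, at radius r is drawn at 1 + k1 r^2 times it, then the intrinsics apply), "view" (4x4, takes a point from world to camera coordinates). Camera axes: x right, y up, looking along -z (the intrinsics and any distortion apply to the point x, -y, -z); pixel columns grow to the right and rows downward; lengths in m; the calibration is good to about 2 mm. A picture is of the moment at which its call begins.
A pose or a line that the arm cannot do raises IKError and nothing moves.
- job_done(): hands the job in; it is judged then, once.
The state is a dict: "time": time; "joint_pos": joint angles; "dq": joint speeds; "joint_torque": joint torques, N m; "ee_pos": TCP position; "ee_rot": TCP orientation; "ft_force": force on the tool from outside, world axes, zero at the start; "moment": the same for the moment, N m; "finger_gap": finger opening in m; "finger_force": force on a finger pad.
Only numpy, scipy, OpenCV 4.12 (cv2) and the standard library are available. Lean on these libraries where they do the work, as an engineer would, in place of code of your own. Each camera call takes 0.05 s, during which the arm holds its last target. There are 200 camera calls.

## Working session

There is one attempt and no reset: what is moved stays moved. The work goes in short steps, each a Python script; the robot and the scene stay as the last script left them, time stands still between calls to the robot, and variables do not carry over. Pictures are saved under pics/ and viewed, at most 10 in all, crops included, and the job is handed in when it is done.

```bash
ls; mkdir -p pics
cat > h.py <<'E'
import numpy as np, cv2
from bench import *
from scipy.spatial.transform import Rotation as R
def cast(im,uv):
    K=im["camera_matrix"];V=np.array(im["view"]);k1=im["k1"]
    uv=np.atleast_2d(uv).astype(float)
    d=np.c_[(uv[:,0]-K[0][2])/K[0][0],(uv[:,1]-K[1][2])/K[1][1]]
    s=d.copy()
    for _ in range(20): s=d/(1+k1*(s**2).sum(1,keepdims=True))
    ray=np.c_[s[:,0],-s[:,1],-np.ones(len(s))]
    Rt=V[:3,:3]; o=-Rt.T@V[:3,3]
    return o, ray@Rt   # point = o + depth*ray
def onz(im,uv,z):
    o,r=cast(im,uv); return o+r*((z-o[2])/r[:,2])[:,None]
def dep(im,uv):
    o,r=cast(im,uv); uv=np.atleast_2d(np.round(uv).astype(int))
    return o+r*im["depth"][uv[:,1],uv[:,0]][:,None]
def cloud(im):
    h,w=im["depth"].shape; u,v=np.meshgrid(np.arange(w),np.arange(h))
    o,r=cast(im,np.c_[u.ravel(),v.ravel()])
    return (o+r*im["depth"].ravel()[:,None]).reshape(h,w,3)
def q(Rm):
    x=R.from_matrix(Rm).as_quat(); return [x[3],x[0],x[1],x[2]]
E
python3 - <<'E'
from h import *
import pickle
print(state())
for n in("top","side"):
    im=get_image(n); pickle.dump(im,open(n+".pkl","wb"))
    cv2.imwrite(f"pics/{n}0.png",cv2.resize(im["frame"],(800,600),interpolation=cv2.INTER_CUBIC))
    V=np.array(im["view"]); print(n,-V[:3,:3].T@V[:3,3],im["k1"],(im["depth"]>0).mean())
E
```

```text
pics
{'time': 0.0, 'joint_pos': array([ 1.18432248e+00,  9.18257150e-02,  1.23188603e+00,  5.84064106e-07,
        1.81976893e+00, -5.66940503e-02]), 'dq': array([-0.00047152, -0.00151355, -0.00173139, -0.00010122,  0.00067936,
        0.00256959]), 'joint_torque': array([-8.35949413e-04, -4.46447396e+01, -4.06442893e+01,  6.96535455e-02,
        2.95207382e-02, -1.00212433e-04]), 'ee_pos': array([0.1941719 , 0.5673567 , 0.19742667]), 'ee_rot': array([-2.07747242e-04,  1.64143580e-01,  9.86436006e-01, -9.20872403e-04]), 'ft_force': array([0.35142621, 0.15269546, 0.228782  ]), 'moment': array([-0.03980708,  0.02403512,  0.03089668]), 'finger_force': 0.0, 'finger_gap': 0.08798513869750632}
top [0.39176182 0.04205852 1.57643494] -0.1439985259272306 0.9960530598958334
side [-0.27530477 -0.75160732  1.09169676] 0.040154165471644986 0.99591064453125
```

View pics/top0.png

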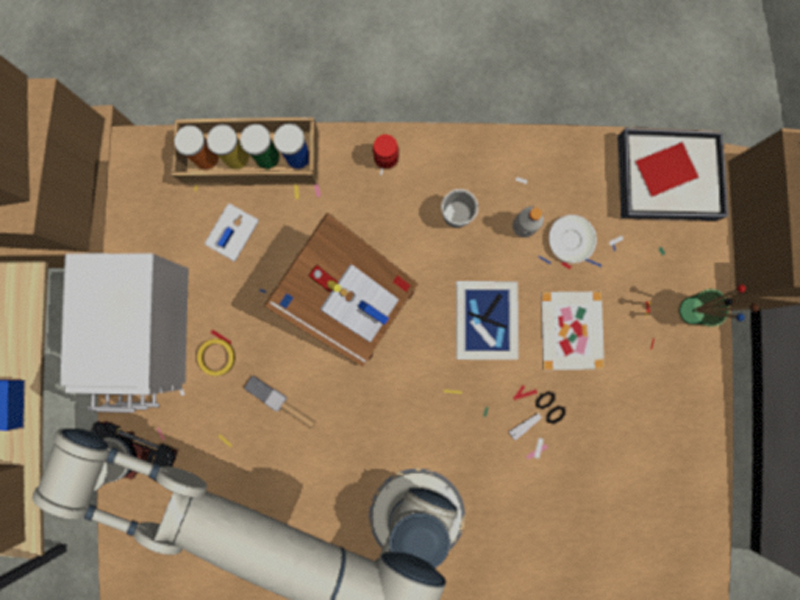

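View pics/side0.png

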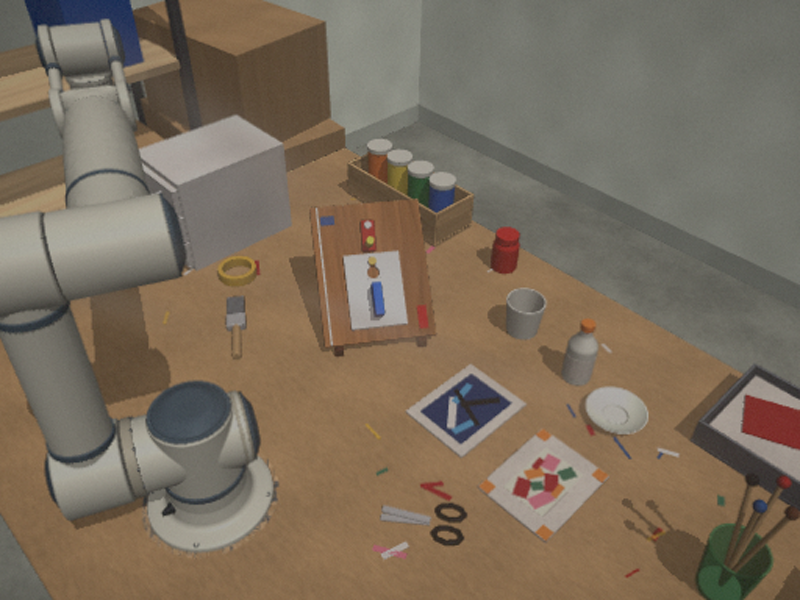

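The top view shows the board around (345,290) in 800x600 pixels. The hung white plate is at (360,303), the blue grip at (373,312) and the yellow knob at about (335,289). The red keeper is at (325,278), and the collage with orange corners is at (573,330). The side view shows the same layout. Next I'll measure these from colour and depth.

```bash
cat > meas.py <<'E'
from h import *
import pickle
np.set_printoptions(precision=4,suppress=True)
def blobs(mask,lo,hi,amin=6):
    m=np.zeros(mask.shape,np.uint8); m[lo[1]:hi[1],lo[0]:hi[0]]=mask[lo[1]:hi[1],lo[0]:hi[0]]
    n,l,s,c=cv2.connectedComponentsWithStats(m)
    return [(l==i,s[i,4],c[i]) for i in range(1,n) if s[i,4]>=amin]
def masks(im):
    h=cv2.cvtColor(im["frame"],cv2.COLOR_BGR2HSV).astype(int);H,S,V=h[...,0],h[...,1],h[...,2]
    return dict(white=((S<50)&(V>120)).astype(np.uint8),blue=((H>100)&(H<130)&(S>140)&(V>60)).astype(np.uint8),
      yellow=((H>22)&(H<34)&(S>120)&(V>110)).astype(np.uint8),red=(((H<5)|(H>172))&(S>150)&(V>60)).astype(np.uint8),
      orange=((H>7)&(H<16)&(S>170)&(V>170)).astype(np.uint8))
E
python3 - <<'E'
from meas import *
box=dict(top=((165,135),(270,240)),side=((195,125),(280,225)))
cb=dict(top=((340,180),(392,242)),side=((300,265),(395,350)))
for n in box:
    im=pickle.load(open(n+".pkl","rb"));m=masks(im);P=cloud(im)
    print("==",n)
    for k in("white","blue","yellow","red"):
        for b,a,c in blobs(m[k],*box[n]):
            p=P[b]; print(k,a,c,"med",np.median(p,0), "min",p.min(0),"max",p.max(0))
            if k=="white" and a>300:
                p0=P[cv2.erode(b.astype(np.uint8),np.ones((3,3)))>0]
                for _ in range(4):
                    ce=p0.mean(0);nn=np.linalg.svd(p0-ce)[2][2];nn*=np.sign(nn[2]);r=(p0-ce)@nn;p0=p0[abs(r)<max(.003,2*r.std())]
                print(" plane n",nn,"c",ce,"rms",r.std(),"tilt",np.degrees(np.arccos(nn[2])),"az",np.degrees(np.arctan2(nn[1],nn[0])))
                h=cv2.convexHull(np.argwhere(b)[:,::-1].astype(np.int32));o,ry=cast(im,h[:,0])
                pts=o+ry*(((ce-o)@nn)/(ry@nn))[:,None]
                ex=np.cross(nn,np.cross([0,0,1],nn));ex=np.array([0,0,1])-nn[2]*nn;ex/=np.linalg.norm(ex);ey=np.cross(nn,ex)
                rr=cv2.minAreaRect(np.c_[(pts-ce)@ex,(pts-ce)@ey].astype(np.float32));print(" rect",rr,"centre",ce+ex*rr[0][0]+ey*rr[0][1],"ex",ex)
    B=[]
    for b,a,c in blobs(m["orange"],*cb[n]): B.append(c);print("or",a,c,onz(im,c,.005)[0])
E
```

```text
== top
white 1125 [229.5653 193.6471] med [0.5064 0.138  0.1133] min [0.3918 0.0421 0.0397] max [0.5839 0.219  1.5764]
 plane n [-0.3572 -0.5387  0.763 ] c [0.5051 0.1365 0.1118] rms 0.0021879984151606247 tilt 40.268444440315186 az -123.54358492410849
 rect ((-0.005286417901515961, 1.4137476682662964e-05), (0.16731444001197815, 0.12220466881990433), 0.02317075803875923) centre [0.5029 0.1331 0.1084] ex [0.4216 0.636  0.6464]
white 14 [202.7143 175.    ] med [0.5601 0.2203 0.2036] min [0.5536 0.2171 0.1964] max [0.5665 0.2265 0.211 ]
white 29 [182.4483 198.931 ] med [0.4798 0.2902 0.1985] min [0.4611 0.2612 0.1659] max [0.4951 0.3133 0.2201]
white 8 [197.25  208.375] med [0.4503 0.2441 0.1526] min [0.4455 0.2373 0.1385] max [0.4584 0.2552 0.1602]
white 8 [204.875 213.   ] med [0.4357 0.2223 0.1287] min [0.4292 0.2122 0.112 ] max [0.442  0.2293 0.1453]
white 15 [216. 220.] med [0.4119 0.185  0.0978] min [0.3979 0.1655 0.0732] max [0.4256 0.2049 0.1138]
white 7 [229.2857 228.2857] med [0.3835 0.1413 0.0472] min [0.3761 0.1312 0.0373] max [0.3872 0.1485 0.0554]
blue 24 [182.7083 192.2083
[... 1814 characters left out ...]
1613 0.0697] min [0.3905 0.1544 0.0607] max [0.4013 0.1664 0.0787]
white 8 [211.  212.5] med [0.3822 0.1399 0.0529] min [0.3777 0.135  0.0431] max [0.3882 0.1469 0.06  ]
blue 53 [241.283  187.7736] med [0.4812 0.1019 0.1252] min [0.4699 0.0844 0.1098] max [0.4939 0.1158 0.1421]
yellow 18 [236.5 153.5] med [0.53   0.1779 0.1992] min [0.522  0.1723 0.1902] max [0.5375 0.1821 0.2054]
red 48 [234.3958 148.0208] med [0.5527 0.2113 0.1914] min [0.5334 0.1979 0.1753] max [0.5669 0.2334 0.2071]
red 6 [238.5 158. ] med [0.5468 0.1864 0.1671] min [0.5426 0.1829 0.1629] max [0.5517 0.1898 0.1714]
red 77 [270.0519 202.2078] med [0.5561 0.0391 0.0576] min [0.5416 0.0218 0.0425] max [0.5706 0.0605 0.0784]
```

```bash
cat > geo.py <<'E'
from meas import *
def plate_rect(im,box,n0,c0,ey0):
    """board-aligned plate rectangle on the plane through c0 (front face), normal n0"""
    m=masks(im)["white"]; b=max(blobs(m,*box),key=lambda t:t[1])[0]
    o,ry=cast(im,np.argwhere(b)[:,::-1]); pts=o+ry*(((c0-o)@n0)/(ry@n0))[:,None]
    ex=np.cross(ey0,n0); return np.c_[(pts-c0)@ex,(pts-c0)@ey0]
E
python3 - <<'E'
from geo import *
import math
box=dict(top=((165,135),(270,240)),side=((195,125),(280,225)))
cb=dict(top=((340,180),(392,242)),side=((300,265),(395,350)))
I={n:pickle.load(open(n+".pkl","rb")) for n in box}
# joint plane fit: wooden board/plate pixels from both views near first plane
n=np.array([-.3572,-.5387,.763]);c=np.array([.5029,.1331,.1084])
for k in I:
    P=cloud(I[k]);b=max(blobs(masks(I[k])["white"],*box[k]),key=lambda t:t[1])[0]
    p=P[cv2.erode(b.astype(np.uint8),np.ones((3,3)))>0]; p=p[abs((p-c)@n)<.006]
    ce=p.mean(0);nn=np.linalg.svd(p-ce)[2][2];nn*=np.sign(nn[2]);print(k,"n",nn,"tilt",math.degrees(math.acos(nn[2])),"az",math.degrees(math.atan2(nn[1],nn[0])),"off",(ce-c)@n)
    ey=np.array([-.8337,.5525,0]);ey/=np.linalg.norm(ey)
    uv=plate_rect(I[k],box[k],n,c,ey)
    h=[np.histogram(uv[:,i],np.arange(-.1,.1,.004)) for i in(0,1)]
    for i in (0,1):
        cnt,e=h[i];t=np.median(cnt[cnt>5])*.5;g=e[:-1][cnt>t];print("  axis",i,g.min(),g.max()+.004)
    print("  rect",cv2.minAreaRect(uv.astype(np.float32)))
    W=masks(I[k])["white"];b=max(blobs(W,*cb[k]),key=lambda t:t[1])[0]
    xy=onz(I[k],np.argwhere(b)[:,::-1],.005)[:,:2]; print("  collage",cv2.minAreaRect(xy.astype(np.float32)))
    h_=cv2.cvtColor(I[k]["frame"],cv2.COLOR_BGR2HSV).astype(int);M=((h_[...,0]>5)&(h_[...,0]<18)&(h_[...,1]>160)&(h_[...,2]>140)).astype(np.uint8)
    for b,a,cc in blobs(M,*cb[k],amin=8):print("   or",a,onz(I[k],cc,.005)[0][:2])
E
```

```text
top n [-0.3569 -0.5372  0.7642] tilt 40.16224060233056 az -123.60135144843734 off -6.0513397537484154e-05
  axis 0 -0.08399999999999999 0.08400000000000016
  axis 1 -0.05999999999999997 0.06000000000000014
  rect ((2.5779008865356445e-05, 1.1440366506576538e-05), (0.16730888187885284, 0.12220113724470139), 0.014986191876232624)
  collage ((0.4480655789375305, -0.37889188528060913), (0.1490190029144287, 0.18864163756370544), 89.4822998046875)
   or 14 [ 0.5308 -0.3151]
   or 8 [ 0.5338 -0.4422]
   or 19 [ 0.4504 -0.3575]
   or 10 [ 0.4506 -0.4057]
   or 9 [ 0.3678 -0.444 ]
   or 11 [ 0.3656 -0.3178]
side n [-0.3524 -0.5408  0.7638] tilt 40.20213955990243 az -123.09284326724226 off 0.0001631533836337995
  axis 0 -0.08399999999999999 0.08000000000000015
  axis 1 -0.05999999999999997 0.06000000000000014
  rect ((-0.001930035650730133, -0.00020465627312660217), (0.1612628847360611, 0.11944617331027985), 0.32031524181365967)
  collage ((0.4489445686340332, -0.3802274763584137), (0.19085916876792908, 0.1506100744009018), 1.140864372253418)
   or 21 [ 0.5318 -0.3148]
   or 41 [ 0.4506 -0.3575]
   or 28 [ 0.535  -0.4412]
   or 32 [ 0.366  -0.3182]
   or 23 [ 0.451  -0.4082]
   or 41 [ 0.3678 -0.4443]
```

Checks so far: the tilt is 40.2°, the plate is about 161–167 x 120 mm, the pivot-to-plate distance is 141 mm (142 expected), and the collage is 190 x 150 mm at (0.4497, -0.3797). All of these match the sizes given. Next come the board frame and reach checks, then the approach to the keeper.

```bash
cat > fr.py <<'E'
from h import *
np.set_printoptions(precision=4,suppress=True)
t,a=np.radians(40),np.radians(-123.45)
N=np.array([np.sin(t)*np.cos(a),np.sin(t)*np.sin(a),np.cos(t)])
EX=np.array([0,0,1])-N[2]*N;EX/=np.linalg.norm(EX);EY=np.cross(N,EX)
B=np.c_[EX,EY,N]
PC=np.array([.5029,.1331,.1084])+.001*EX-.008*N   # plate back centre
O=PC+.062*EX
def bw(x,y,z): return O+B@np.array([x,y,z])/1000
def tool(ang): # tool z=-N; tool y = EY turned by ang about N
    y=np.cos(ang)*EY-np.sin(ang)*EX; z=-N; return q(np.c_[np.cross(y,z),y,z])
COL=np.array([.4497,-.3797]);YAW=.018
def down(ang): y=np.array([-np.sin(ang),np.cos(ang),0]);z=np.array([0,0,-1.]);return q(np.c_[np.cross(y,z),y,z])
def knob(th,d,z): # finger centre pushing knob, board mm; s=sign of travel
    s=np.sign(d); d=abs(d); k=np.array([80-42*np.cos(th),-42*np.sin(th)]); tg=s*np.array([np.sin(th),-np.cos(th)])
    return bw(*(k-d*tg),z)
E
python3 - <<'E'
from fr import *
print("O",O,"pivot dot check",B.T@(np.array([.5601,.2203,.2036])-O),"blue",B.T@(np.array([.4812,.1019,.1252])-O), "yel",B.T@(np.array([.53,.1779,.1992])-O))
def ik(p,o):
    r=inverse_kinematics(list(p),o); return None if r is None else np.array(r)
for k in range(4):
    an=k*np.pi/2
    print("tool",k)
    for nm,p in dict(pre=knob(0,32,120),p0=knob(0,32,30),p1=knob(.8,20,30),p2=knob(1.55,20,30),m0=knob(0,-32,30),m2=knob(-1.55,-20,30),grip=bw(-70,0,25),gup=bw(-46,0,150)).items(): print(nm,p,ik(p,tool(an)))
    print("place",ik([*COL,.2],down(YAW+an)),ik([*COL,.03],down(YAW+an)))
E
```

```text
O [0.5323 0.1777 0.1428] pivot dot check [0.0781 0.0003 0.0139] blue [-0.0813  0.0009  0.0453] yel [0.0354 0.0021 0.0439]
tool 0
pre [0.4792 0.1552 0.2591] None
p0 [0.5111 0.2035 0.1902] [-0.0814 -0.5339  1.9359  0.6094  1.3934 -2.6419]
p1 [0.5506 0.1759 0.1891] None
p2 [0.5814 0.1764 0.2038] None
m0 [0.5645 0.1682 0.1902] None
m2 [0.512  0.2223 0.2038] [-0.0317 -0.5287  1.9085  0.5907  1.3841 -2.5881]
grip [0.4939 0.1195 0.1169] None
gup [0.4598 0.0678 0.2281] None
place [-0.759   0.0603  1.2604 -0.      1.8209 -2.3478] [-0.759   0.0931  1.5278 -0.      1.5207 -2.3478]
tool 1
pre [0.4792 0.1552 0.2591] [-0.2265 -0.6077  1.8614  0.6465  1.5961  2.0433]
p0 [0.5111 0.2035 0.1902] [-0.0814 -0.5339  1.9359  0.6094  1.3934  2.0705]
p1 [0.5506 0.1759 0.1891] [-0.1395 -0.4107  1.8513  0.6303  1.3953  2.0002]
p2 [0.5814 0.1764 0.2038] [-0.1287 -0.3224  1.7581  0.6269  1.3931  2.0119]
m0 [0.5645 0.1682 0.1902] [-0.1526 -0.3683  1.8177  0.6348  1.396   1.9842]
m2 [0.512  0.2223 0.2038] [-0.0317 -0.5287  1.9085  0.5907  1.3841  2.1243]
grip [0.4939 0.1195 0.1169] [-0.3117 -0.5451  2.0729  0.675
[... 951 characters left out ...]
2 0.2591] [-0.2265 -0.6077  1.8614  0.6465  1.5961 -1.0983]
p0 [0.5111 0.2035 0.1902] [-0.0814 -0.5339  1.9359  0.6094  1.3934 -1.0711]
p1 [0.5506 0.1759 0.1891] [-0.1395 -0.4107  1.8513  0.6303  1.3953 -1.1414]
p2 [0.5814 0.1764 0.2038] [-0.1287 -0.3224  1.7581  0.6269  1.3931 -1.1297]
m0 [0.5645 0.1682 0.1902] [-0.1526 -0.3683  1.8177  0.6348  1.396  -1.1574]
m2 [0.512  0.2223 0.2038] [-0.0317 -0.5287  1.9085  0.5907  1.3841 -1.0173]
grip [0.4939 0.1195 0.1169] [-0.3117 -0.5451  2.0729  0.6755  1.4306 -1.3329]
gup [0.4598 0.0678 0.2281] [-0.4808 -0.6083  1.9168  0.7014  1.706  -1.3233]
place [-0.759   0.0603  1.2604 -0.      1.8209 -0.777 ] [-0.759   0.0931  1.5278 -0.      1.5207 -0.777 ]
```

Run:
```python
from fr import *
from bench import *
T=tool(np.pi)
p=np.array(state()["ee_pos"]);move_l([p[0],p[1],.38],.3)
close()
move_to(list(knob(0,36,110)),T)
move_l(list(knob(0,36,30)),.15)
f0=np.array(state()["ft_force"])
for th in np.linspace(0,1.56,9):
    d=24-4*th/1.56
    move_l(list(knob(th,d,30)),.08); s=state(); print(round(s["time"],2),th,B.T@(np.array(s["ft_force"])-f0),B.T@(np.array(s["ee_pos"])-O))
k=knob(1.56,30,30); move_l(list(k),.1); move_l(list(k+.1*N),.2)
import pickle
for n in("top","side"):
    im=get_image(n); pickle.dump(im,open(n+"1.pkl","wb"))
im=pickle.load(open("side1.pkl","rb"));cv2.imwrite("pics/s1.png",cv2.resize(im["frame"][100:240,180:300],None,fx=4,fy=4,interpolation=cv2.INTER_CUBIC))
print(state()["time"])
```

```text
5.08 0.0 [-0.0213  0.7941 -0.0595] [0.0383 0.0233 0.0308]
5.36 0.195 [ 0.342   1.4247 -0.5803] [0.0338 0.0146 0.03  ]
5.63 0.39 [ 0.126   0.4733 -0.4238] [0.0322 0.0051 0.0299]
5.91 0.585 [ 0.6405  0.5556 -0.4515] [ 0.0325 -0.0045  0.0299]
6.18 0.78 [-0.0044  0.2793 -1.2823] [ 0.0347 -0.0139  0.03  ]
6.45 0.9750000000000001 [ 0.1319  1.0098 -0.4931] [ 0.0387 -0.0226  0.03  ]
6.72 1.17 [ 0.7801  0.2264 -0.4824] [ 0.0443 -0.0303  0.03  ]
6.98 1.365 [ 0.8644  0.6077 -0.4335] [ 0.0514 -0.0367  0.03  ]
7.25 1.56 [ 0.0796  0.0745 -0.4854] [ 0.0596 -0.0416  0.0301]
8.25
```

View pics/s1.png

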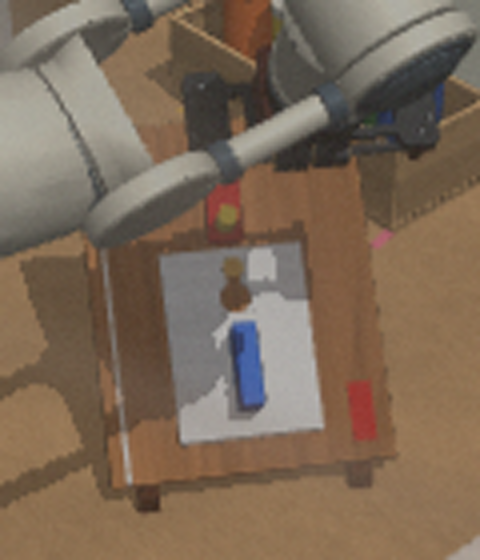

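The crop shows the keeper hasn't turned: the knob is still at (228,215). The gripper's fingers look well apart, so the knob probably passed between them. I'll check the finger gap.

Run:
```python
from fr import *
from meas import *
s=state();print(s["ee_pos"],s["ee_rot"],s["joint_pos"]); T=R.from_quat(np.r_[s["ee_rot"][1:],s["ee_rot"][0]]).as_matrix();print("z",T[:,2],-N)
def proj(im,p):
    V=np.array(im["view"]);K=im["camera_matrix"];c=V[:3,:3]@p+V[:3,3];x=np.array([c[0],-c[1]])/-c[2];x=x*(1+im["k1"]*(x@x));return np.array([K[0][0]*x[0]+K[0][2],K[1][1]*x[1]+K[1][2]]),-c[2]
ims=[]
for n,box in dict(top=((165,135),(270,240)),side=((195,125),(280,225))).items():
    im=get_image(n); 
    for nm,p in dict(tcp=np.array(s["ee_pos"]),k0=bw(38,0,45),k1=bw(80,-42,45),screw=bw(0,0,16),piv=bw(80,0,11)).items():
        u,d=proj(im,p);print(n,nm,u,d,im["depth"][int(u[1]),int(u[0])])
    for k in("yellow","red"):
        for b,a,c in blobs(masks(im)[k],*box): print(k,a,c,"board",B.T@(np.median(cloud(im)[b],0)-O))
    lo=(150,110) if n=="top" else (180,100)
    ims.append(cv2.resize(im["frame"][lo[1]:lo[1]+140,lo[0]:lo[0]+120],None,fx=3.3,fy=3.3,interpolation=cv2.INTER_CUBIC))
cv2.imwrite("pics/c2.png",np.hstack(ims))
```

```text
[0.5418 0.1172 0.2731] [-0.1627  0.8276  0.4453  0.3006] [-0.2819 -0.4043  1.698   0.6612  1.5983  0.4066]
z [ 0.3526  0.537  -0.7664] [ 0.3543  0.5363 -0.766 ]
top tcp [232.5774 178.1893] 1.3111132416288331 1.4551399
top k0 [215.5934 183.3651] 1.3815941154280065 1.3780268
top k1 [213.8967 166.5239] 1.358920206474767 1.4056308
top screw [219.4151 186.4266] 1.4276235950481666 1.4305781
top piv [202.2444 174.4165] 1.3830258428370692 1.3823705
yellow 31 [213.6774 182.8065] board [0.0404 0.0016 0.0384]
red 76 [205.4737 177.3421] board [0.0602 0.001  0.0099]
red 8 [255.25 178.25] board [-0.1166 -0.099   0.0031]
red 9 [260.     182.3333] board [-0.1485 -0.0979  0.0007]
side tcp [251.7369 141.1447] 1.4376934299555777 1.3141661
side k0 [236.9345 152.4797] 1.5121723017454847 1.5124652
side k1 [247.9947 139.0779] 1.5245617141079875 1.311412
side screw [237.5735 165.662 ] 1.534817147409348 1.5310905
side piv [234.6659 142.9455] 1.5517429297865077 1.0318675
red 80 [270.1    202.3625] board [-0.1326 -0.0965 -0.0001]
```

View pics/c2.png

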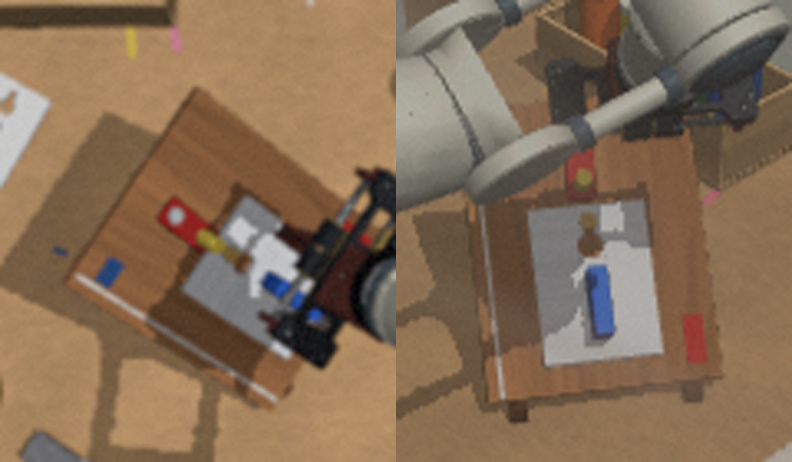

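Both views show the keeper unturned. At the pixel where the TCP should be, the top camera's depth reads the plate, so the fingers are not where I assumed. I'll express the seen gripper points in the tool frame.

Run:
```python
from fr import *
from meas import *
s=state();T=R.from_quat(np.r_[s["ee_rot"][1:],s["ee_rot"][0]]).as_matrix();p=np.array(s["ee_pos"])
print("gap",s["finger_gap"])
print("expected z axis from start quaternion sense; tool axes:\n",T)
for n in("top","side"):
    im=get_image(n);P=cloud(im).reshape(-1,3);P=P[(im["depth"]>0).ravel()]
    L=(P-p)@T; b=(P-O)@B
    k=(np.abs(L)<.16).all(1)&(b[:,2]>.055)
    L=L[k]
    for lo in np.arange(-.16,.05,.02):
        m=L[(L[:,2]>=lo)&(L[:,2]<lo+.02)]
        if len(m):print(n,"z %.2f"%lo,len(m),"x",m[:,0].min(),m[:,0].max(),"y",np.sort(m[:,1])[[0,len(m)//4,len(m)//2,3*len(m)//4,-1]])
```

```text
gap 0.0006059752822166633
expected z axis from start quaternion sense; tool axes:
 [[ 0.4224  0.8347  0.3534]
 [ 0.6392 -0.5508  0.5367]
 [ 0.6426 -0.0008 -0.7662]]
top z -0.16 627 x -0.03343418974732042 0.0363809256479824 y [-0.0894 -0.0663 -0.011   0.0642  0.0881]
top z -0.14 291 x -0.025277880129161052 0.035851986836300226 y [-0.0894 -0.026   0.0047  0.0379  0.0856]
top z -0.12 99 x -0.0260263118064624 0.03598863595998757 y [-0.0815 -0.0318  0.0024  0.0399  0.0791]
top z -0.10 5 x -0.004363009698645522 0.013040559672136631 y [0.0006 0.001  0.0014 0.0022 0.0113]
top z -0.08 22 x 0.00851237350702265 0.014042771996538353 y [-0.0116 -0.006   0.0006  0.0059  0.0099]
top z -0.06 24 x 0.005791129703633992 0.012318646576739043 y [-0.0117 -0.0066 -0.0006  0.003   0.0086]
top z -0.04 21 x 8.049646572803603e-05 0.01392458341914869 y [-0.0098 -0.0057 -0.0013  0.004   0.0079]
top z -0.02 1 x 0.0075244450190205935 0.0075244450190205935 y [-0.0054 -0.0054 -0.0054 -0.0054 -0.0054]
side z -0.16 404 x -0.032411124383387016 0.032839232664475686 y [-0.0894 -0.0745 -0.0484  0.0635  0.0886]
side z -0.14 141 x -0.03349915765284976 0.027782646159543584 y [-0.0892 -0.0115  0.0067  0.0264  0.0849]
side z -0.12 34 x -0.03233838450737113 -0.019561699139594296 y [-0.0387 -0.0077  0.0241  0.0546  0.0769]
side z -0.04 1 x -0.00928062572275749 -0.00928062572275749 y [-0.0063 -0.0063 -0.0063 -0.0063 -0.0063]
```

The camera sees the closed fingers ending about 25–30 mm short of where the reported TCP puts the tips, and the gripper body is set back by the same amount. That explains passing over the knob. I'll check it with a light touch on the bare wood beside the plate.

Run:
```python
from fr import *
move_l(list(bw(-40,-92,125)),.25); move_l(list(bw(-40,-92,34)),.2); hold(.2)
f0=np.array(state()["ft_force"])
z=34
while z>-45:
    z-=2; move_l(list(bw(-40,-92,z)),.04); s=state(); f=B.T@(np.array(s["ft_force"])-f0)
    if abs(f[2])>2.5: hold(.1);s=state();f=B.T@(np.array(s["ft_force"])-f0);print("contact",z,f,B.T@(np.array(s["ee_pos"])-O));break
move_l(list(bw(-40,-92,z+15)),.1);print(state()["time"])
```

```text
contact -26 [-4.5164  5.1613 12.5258] [-0.0399 -0.0921 -0.0245]
17.9333
```

The tips touched the face with the reported TCP at about -24.5 mm. So the tips really lie 24.5 mm behind the reported TCP, not 8 mm ahead. I'll apply that correction and push the keeper again.

```bash
cat >> fr.py <<'E'
TIP=-24.5  # reported TCP height minus true tip height, mm (measured by touch)
E
python3 - <<'E'
from fr import *
import pickle
z=22+TIP
move_l(list(bw(-40,-92,90)),.3)
move_l(list(knob(0,36,90)),.3); move_l(list(knob(0,36,z)),.15)
f0=np.array(state()["ft_force"])
for th in np.linspace(0,1.56,9):
    d=24-4*th/1.56
    move_l(list(knob(th,d,z)),.08); s=state(); print(round(th,2),B.T@(np.array(s["ft_force"])-f0))
k=knob(1.56,30,z); move_l(list(k),.1); move_l(list(bw(-70,0,80)),.3); gripper_open()
from meas import *
im=get_image("top");b=cloud(im)
for k in("yellow","red"):
    for m,a,c in blobs(masks(im)[k],(165,135),(270,240)): print(k,a,c,"board",B.T@(np.median(b[m],0)-O))
im2=get_image("side")
cv2.imwrite("pics/c3.png",np.hstack([cv2.resize(i["frame"][y:y+140,x:x+120],None,fx=3.3,fy=3.3,interpolation=cv2.INTER_CUBIC) for i,x,y in((im,150,110),(im2,180,100))]))
print(state()["time"])
E
```

```text
0.0 [-0.6488  1.5319 -1.0656]
0.2 [-1.1264  0.7449  0.0841]
0.39 [-0.2123  0.6181  0.133 ]
0.58 [ 0.1082  0.4945 -1.4159]
0.78 [-0.4511  0.4464 -1.0485]
0.98 [-0.8489  0.2307 -1.4223]
1.17 [-1.0407  0.9391 -0.5325]
1.36 [ 0.0804  0.4965 -0.8736]
1.56 [-5.0319  2.5105 -0.8118]
yellow 35 [212.4857 165.6571] board [ 0.0813 -0.0434  0.039 ]
red 84 [204.9405 168.1548] board [ 0.0825 -0.0213  0.0118]
red 51 [256.5882 181.0588] board [-0.1318 -0.0962  0.0016]
24.675
```

View pics/c3.png

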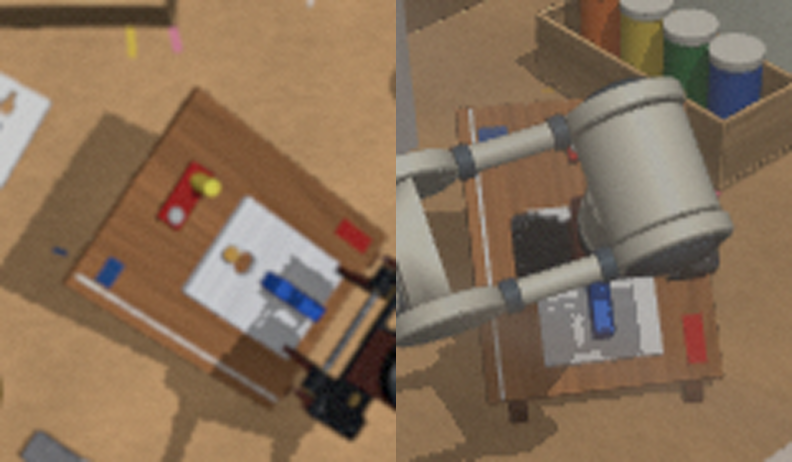

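The keeper now lies level across the board, with the knob at board (81,-43) mm; (80,-42) was expected. Next I'll grasp the batten, lift the plate 24 mm and pull it off while watching the forces.

Run:
```python
from fr import *
z=14.5+TIP
move_l(list(bw(-70,0,z)),.12)
print(close()); s=state();print("gap",s["finger_gap"],s["finger_force"],"t",s["time"])
hold(.1)
F=lambda:B.T@(np.array(state()["ft_force"])-f0)
f0=np.array(state()["ft_force"])
move_l(list(bw(-70,0,z+1)),.03);print("off1",F())
for x in(8,16,24): move_l(list(bw(-70+x,0,z+1)),.06);print("x",x,F())
ok=True
for dz in range(4,28,3):
    move_l(list(bw(-46,0,z+dz)),.05);f=F();print("z",dz,f)
    if np.abs(f).max()>15: ok=False;print("SNAG");break
if ok: move_l(list(bw(-46,0,z+110)),.2);print("free",F())
s=state();print(s["finger_gap"],s["time"])
```

```text
False
gap 0.019661141516620198 29.979482889175415 t 26.625
off1 [ 1.1434  1.1778 -3.2913]
x 8 [-0.7657  0.8559 -2.6083]
x 16 [-1.8115  1.8519 -2.6626]
x 24 [-0.5726  1.5067 -2.152 ]
z 4 [-2.0243  1.3209 -2.6484]
z 7 [-1.4541  2.9297 -2.3032]
z 10 [-1.5156  1.8033 -2.8296]
z 13 [-1.3887  1.227  -2.4926]
z 16 [-0.6936  1.5886 -2.8203]
z 19 [-1.5696  1.7617 -2.9772]
z 22 [-1.112   1.714  -2.2108]
z 25 [-0.9127  1.9642 -2.7455]
free [-1.0333  1.4714 -2.6501]
0.01969681321294519 30.4
```

The plate came off cleanly (2–3 N throughout). Next I'll carry it over the collage, hover, and check its pose in the gripper.

```bash
cat >> fr.py <<'E'
QD=down(YAW+np.pi)
def over(bottom,gx=-.008,dx=0,dy=0): # TCP for plate back face at height bottom (m), centred on the collage
    return [COL[0]+gx*np.cos(YAW)+dx,COL[1]+gx*np.sin(YAW)+dy,bottom-.010]
E
python3 - <<'E'
from fr import *
from meas import *
move_to(over(.20),QD); move_l(over(.045),.2); hold(.3)
s=state();print(s["time"],s["finger_gap"],s["ee_pos"])
ims={n:get_image(n) for n in("top","side")}
pickle.dump(ims,open("hov.pkl","wb"))
for n,im in ims.items():
    P=cloud(im);b=(abs(P[...,0]-COL[0])<.13)&(abs(P[...,1]-COL[1])<.11)&(P[...,2]>.035)&(P[...,2]<.066)
    p=P[b];W=(masks(im)["white"]>0)&b;w=P[W]
    pw=w;ce=pw.mean(0);nn=np.linalg.svd(pw-ce)[2][2];nn*=np.sign(nn[2])
    print(n,len(w),"n",nn,"z",ce[2],"rect",cv2.minAreaRect(w[:,:2].astype(np.float32)),w.min(0),w.max(0))
cv2.imwrite("pics/c4.png",np.hstack([cv2.resize(i["frame"][y:y+130,x:x+130],None,fx=3,fy=3,interpolation=cv2.INTER_CUBIC) for i,x,y in((ims["top"],300,140),(ims["side"],280,230))]))
E
```

```text
33.2833 0.019930711052030377 [ 0.4421 -0.3803  0.0361]
top 537 n [-0.0008  0.0002  1.    ] z 0.053299138215643665 rect ((0.4464417099952698, -0.37821879982948303), (0.1605355590581894, 0.12113810330629349), 1.1901509761810303) [ 0.3661 -0.4402  0.0449] [ 0.5264 -0.3167  0.0633]
side 1251 n [-0.0024 -0.0044  1.    ] z 0.05302534754261103 rect ((0.4449346661567688, -0.3805389404296875), (0.16366155445575714, 0.1225704550743103), 0.7174398899078369) [ 0.3633 -0.4427  0.0439] [ 0.5275 -0.3199  0.0606]
```

View pics/c4.png

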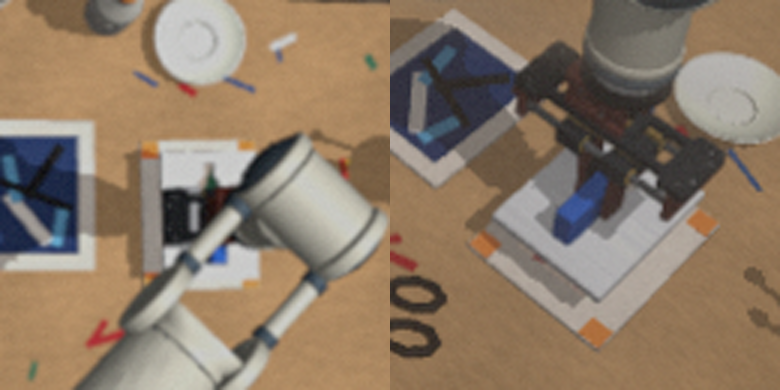

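The plate hangs level and square over the collage. It measures 160–164 x 121 mm, its front face is at 53 mm, and its centre is 4 mm short in x. I'll correct that, lower it by feel, let go and back away.

Run:
```python
from fr import *
from meas import *
k=dict(dx=.004)
move_l(over(.045,**k),.05); move_l(over(.012,**k),.06); hold(.2)
f0=np.array(state()["ft_force"]);b=.012
while b>.001:
    b-=.0007; move_l(over(b,**k),.02); f=np.array(state()["ft_force"])-f0
    if f[2]>2: break
print("touch",b,f,state()["ee_pos"])
gripper_open(); hold(.2)
move_l(over(.12,**k),.12)
move_to([.40,0.0,.3],QD); hold(.2)
for n in("top","side"):
    im=get_image(n);P=cloud(im);m=(abs(P[...,0]-COL[0])<.095)&(abs(P[...,1]-COL[1])<.075)&(masks(im)["white"]>0)&(P[...,2]>.0095)&(P[...,2]<.018)
    w=P[m];ce=w.mean(0);nn=np.linalg.svd(w-ce)[2][2];print(n,nn,ce[2],cv2.minAreaRect(w[:,:2].astype(np.float32)))
    if n=="top":cv2.imwrite("pics/c5.png",cv2.resize(im["frame"][110:280,270:440],None,fx=3,fy=3,interpolation=cv2.INTER_CUBIC))
s=state();print(s["time"],s["finger_gap"],s["ee_pos"])
```

```text
touch 0.005000000000000004 [0.3621 2.277  2.1355] [ 0.4458 -0.3799 -0.0045]
top [0.0045 0.0007 1.    ] 0.013219314030065354 ((0.44995760917663574, -0.3789752423763275), (0.14415591955184937, 0.18392552435398102), 89.13892364501953)
side [-0.0019 -0.003  -1.    ] 0.012957023840485183 ((0.446431040763855, -0.37985047698020935), (0.14577627182006836, 0.1767345517873764), 88.50763702392578)
41.3417 0.08786458229311515 [ 0.4001 -0.0004  0.2996]
```

View pics/c5.png

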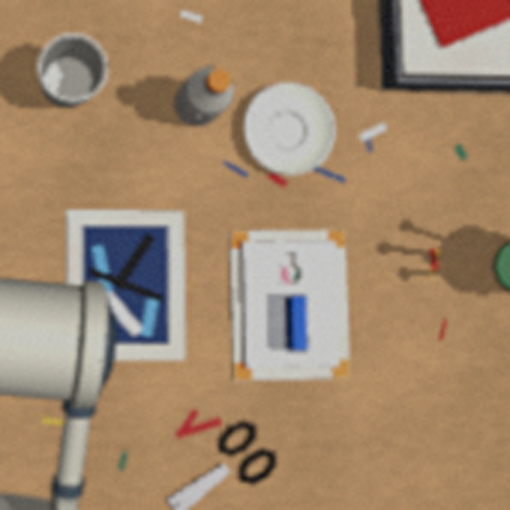

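The picture shows the plate flat on the collage, centred near (290,305) with the orange corners showing on all sides. The bystanders haven't moved, and the arm is clear.

```bash
python3 -c "
from bench import *
print(job_done())"
```

```text
the job is handed in; nothing more can be done
None
```

I turned the keeper level, took the plate off its screw and laid it flat, centred and square on the collage; I handed the job in at about 41 s, and no verdict was returned.

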